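# Press the side-arm flask down in the sprung flask holder and hold it

## Task

Pick up the round flask that has a side arm, turn it so the arm points out through the notch in the collar of the sprung flask holder, and lower it through the collar onto the sprung ring. Press the flask down, upright, until the ring is at least three quarters of the way down its travel with the arm in the notch, and finish while still holding it pressed down there; leave the plain flask and the other things on the bench where they are.

Things in the scene. Friction and masses are not known exactly. Their poses are not given: they have to be found in the camera images.
- flask: Loose stoppered round flask of amber glass WITH a side arm, about 0.15 kg, standing. Origin: centre of its flat underside; z up, x along the side arm. Bulb 68 mm across, centre 29 mm up, foot 36 mm. Round neck 24 mm across from 60 to 127 mm up, lip 29 mm across to 132, black stopper 20 mm across to 142 mm. Grip the neck above the arm (90 to 125 mm up), at any yaw.
- side_arm_tip (a point): End of the flask's side arm, a level round tube 10 mm thick (13 mm bead at its end) that runs from the neck along the flask's x to 58 mm from the axis, its centre line 70 mm above the underside.
- holder: Flask holder fixed to the bench, place and yaw vary. Origin: centre of its underside, on the bench; z up. Grey round base 120 mm across, four posts, aluminium collar (inner diameter 76, outer 108 mm, from 76 to 90 mm above the bench) with one notch through its wall at the holder's -x side. The sprung ring is below the collar on the same axis.
- notch (a point): Middle of the collar's notch at the top of the collar, 56 mm from the holder's axis along its -x. The notch is about 20 mm wide, open above. With the flask resting on the ring, the arm's underside is 4 mm above the collar: with the arm not over the notch the ring goes down only 4 mm.
- ring_top (a point): The sprung ring: black, outer diameter 66, inner 44, 6 mm thick, sliding vertically on a coil spring. Point on its axis at its top face, 32 mm above the bench at rest. The bulb sits in the hole, the flask's underside 3 mm lower than this point (29 mm above the bench at rest).
- ring (a joint): How far the ring is pressed down, in m: 0 at rest (up), 0.016 at its stop. The spring pushes up with 4 N at rest, growing by 0.5 N per mm (12 N at the stop).
- plain_flask: Bystander: loose round flask of the same size and glass WITHOUT a side arm. Origin at the centre of its underside. Leave standing.
- petri: Bystander: loose glass petri dish, 90 mm across, 16 mm high. Origin at the centre of its underside.
- timer: Bystander: loose bench timer, 62 x 66 x 21 mm. Origin at the centre of its underside.
- beaker: Bystander: loose small glass beaker, 54 x 60 x 70 mm. Origin at the centre of its underside.
- canister: Bystander: loose black canister with a white lid, 37 mm across, 64 mm high. Origin at the centre of its underside.
- forceps: Bystander: loose steel forceps lying flat, 124 mm long, 10 mm high. Origin at the centre of its underside.
- eyepiece: Bystander: loose black spare eyepiece, 36 mm across, 43 mm high. Origin at the centre of its underside.
Not all that is in view belongs to the job. Leave any purple look-alike of the flask alone.

How it is judged:
By the outcome, as a careful person would: the job done as asked, in the order asked, and still so for the second after the job is handed in, while the arm keeps its last pose, push and grip.
It also fails if it takes over 58 s, if anything falls off the work surface, if the arm or the gripper's body presses on something with over 40 N, if the wrist force passes 120 N, or if a joint passes its speed limit or range.

## Robot

A 6-joint arm with a two-finger parallel gripper is mounted at the origin on a cart in front of the work surface, level with it; the furniture and walls round the work are solid. World frame = base frame: x ahead of the robot, y to its left, z up, the work surface at z = 0. Lengths are in mm, angles in rad, forces in N, time in s.
With the tool pointing down it reaches from about 375 to 975 mm from the base axis. Payload 3.8 kg.
Tool frame: the origin (TCP) lies on the centre line of the jaws, within the pads' length; the fingertips stand 11 mm ahead of it and the grasp point (between the pads) lies 8 mm behind it; z points along the fingers, x is the direction in which the jaws open and shut, and the axes are right-handed (so a half turn about z gives the same grasp; the last joint's range is limited). The gripper opens to 88 mm and grips with 3 to 60 N. Pads are 18 mm wide; open, the fingers measure 123 mm over their backs; the gripper's body (75 mm by 187 mm) begins 45 mm behind the grasp point.
Start: joints at [1.12, 0.264, 1.604, -0, 1.274, -0.037], TCP at [271.409, 618.025, 249.706] pointing down, gripper open.
Joint ranges: [-2.63, 2.63], [-0.94, 2.18], [0.31, 2.57], [-1.31, 4.45], [0, 2.66], [-2.55, 2.55]. Speed limits (rad/s): [2.57, 2.57, 3.14, 3.14, 3.14, 3.14].

## Interface

Orientations are given as a unit quaternion [w, x, y, z].
In Python, from cell import ctrl gives the robot as it stands.
- The arm moves only by the tool move_arm, never from a script. Its argument "series" is a list of rows, each a list of 5 numbers: the closure, from 0 (fully open) to 1 (shut), then the shift along the tool's x, y, z in cm, then the turn about the tool's z in degrees. In form: [[claw, tx, ty, tz, roll], ...]. A call has exactly 8 rows; each row shifts and turns the commanded pose from where the row before left it, along the tool's axes as they then stand; what a row does not reach is not made up. A row lasts 1/8 s, in which the tool goes at most 62.5 mm and 10.7 degrees, less where a joint would pass 70% of its speed; a pose out of reach is approached as far as the arm can. A call is refused whole if a number of a shift passes 6.25 or a number of a turn 10.7, either way. A call with a gripper value outside its range is refused whole. The fingers move at their own pace and stop on an object; "force" is the grip in N (left out, the last holds). Time passes only in rows, so rows that do not move let the fingers close, or fill a call up. It gives the time, the measured TCP pose, the force and the opening at its end, in the units of the state.
- ctrl.observe(): the state, without advancing time (a new reading comes with each control period).
- ctrl.grab_frame(name): name is "side" or "top"; returns (picture, depth): 420x560x3 uint8, red, green, blue; 420x560 float32, mm along the optical axis (not along the pixel's ray), 0 where there is no reading.
- ctrl.camera_info(name): a dict with "K" (3x3 intrinsics, pixels), "world_from_camera" (4x4, takes a point from camera to world coordinates). Camera axes: x right, y down, z forward; pixel columns grow to the right and rows downward; lengths in mm; the calibration is good to about 2 mm. A picture is of the moment at which its call begins. camera_info takes no time and is no camera call.
- ctrl.sign_off(): hands the job in, once; it reports no verdict.
Trained networks look in the newest picture that a camera, given by its name, has taken for a name from the list of things; names that differ only in an ending like _2 or _b are one class to them, and where a whole thing is asked for, a point or a joint stands for the part that bears it (a point fixed in the world has none). Each returns a list of dicts, best first, with "p" (0 to 1); they miss things now and then, are a little off and sometimes report something else, mostly with a low value. They report only what shows in the picture. A call takes as long as a camera call. They do not tell look-alikes from the thing itself.
- ctrl.find_in(camera, query): "xy" ([column, row] in pixels, amid what is visible of it).
- ctrl.trace(camera, query): "pixels" (420x560 bool, what is visible of it) and "xy" ([column, row] in pixels, amid what is visible of it).
- ctrl.landmark_of(camera, query): "xy" ([column, row] in pixels: a listed point, or the origin of a listed thing).
The state is a dict: "clock": time; "joints": joint angles; "qvel": joint speeds; "effort": joint torques, N m; "position": TCP position; "tcp_rot": TCP orientation; "force": force on the tool from outside, world axes, zero at the start; "ft_torque": the same for the moment, N m; "grip_width": opening from 0.0 (shut) to 1.0 (fully open).
Only numpy, scipy, OpenCV 4.12 (cv2) and the standard library are available. Lean on these libraries where they do the work, as an engineer would, in place of code of your own. Each camera call takes 0.05 s, during which the arm holds its last target.

## Working session

There is one attempt and no reset: what is moved stays moved. The work goes in short steps, Python scripts to look and compute and a tool call to move; the robot and the scene stay as the last step left them, time stands still between calls to the robot, and variables do not carry over. Pictures are saved under pics/ and viewed, and the job is handed in when it is done.

Besides the shell and the picture viewer there is one more tool, called after "Call:" as name(argument=value, ...) on one line, values as JSON. move_arm: Moves the arm, as the interface text tells. Its arguments: {"type":"object","properties":{"series":{"type":"array","items":{"type":"array","items":{"type":"number"}}},"force":{"type":"number"}},"required":["series"]}

```bash
mkdir -p pics; ls; cat > h.py <<'E'
import numpy as np, cv2
from cell import ctrl
def grab(n,f):
    p,d=ctrl.grab_frame(n); cv2.imwrite('pics/'+f,cv2.cvtColor(p,cv2.COLOR_RGB2BGR)); np.save(f'd_{n}.npy',d); np.save(f'p_{n}.npy',p); return p,d
def ray(n,uv):
    c=ctrl.camera_info(n);K=np.array(c['K']);T=np.array(c['world_from_camera'])
    r=np.linalg.inv(K)@np.array([uv[0],uv[1],1.]); return T[:3,3],T[:3,:3]@r
def atz(n,uv,z):
    o,r=ray(n,uv); return o+r*(z-o[2])/r[2]
def dep(n,uv,d):
    o,r=ray(n,uv); return o+r*d
def proj(n,P):
    c=ctrl.camera_info(n);K=np.array(c['K']);T=np.linalg.inv(np.array(c['world_from_camera']))
    q=K@(T[:3,:3]@np.array(P)+T[:3,3]); return q[:2]/q[2]
E
python3 - <<'E'
from h import *
np.set_printoptions(precision=1,suppress=True)
for n in('top','side'):
    p,d=grab(n,n+'0.png'); c=ctrl.camera_info(n); print(n,np.array(c['K']),np.array(c['world_from_camera']))
    for q in('flask','side_arm_tip','holder','notch','ring_top','plain_flask'):
        r=ctrl.landmark_of(n,q); print(q,[(np.round(x['xy']),round(x['p'],2)) for x in r])
print(ctrl.observe())
E
```

```text
pics
top [[494.5   0.  276.8]
 [  0.  494.5 207.8]
 [  0.    0.    1. ]] [[  -0.    -1.     0.1  492.4]
 [  -1.     0.     0.    93.4]
 [  -0.    -0.1   -1.  1347.3]
 [   0.     0.     0.     1. ]]
flask [(array([332., 253.]), 0.82), (array([228., 138.]), 0.65), (array([244., 270.]), 0.27)]
side_arm_tip [(array([314., 256.]), 0.92), (array([238., 113.]), 0.68)]
holder [(array([242., 267.]), 0.72)]
notch [(array([231., 287.]), 0.91), (array([250., 182.]), 0.38)]
ring_top [(array([240., 269.]), 0.8)]
plain_flask [(array([415., 248.]), 0.73), (array([196., 179.]), 0.33)]
side [[390.4   0.  281.8]
 [  0.  390.4 214.9]
 [  0.    0.    1. ]] [[ -1.   -0.    0.  547.4]
 [ -0.    0.6  -0.8 806. ]
 [ -0.   -0.8  -0.6 670.5]
 [  0.    0.    0.    1. ]]
flask [(array([192., 284.]), 0.78), (array([333., 212.]), 0.72)]
side_arm_tip [(array([164., 260.]), 0.67), (array([334., 207.]), 0.63)]
holder [(array([349., 284.]), 0.61)]
notch [(array([379., 260.]), 0.75), (array([245., 276.]), 0.19)]
ring_top [(array([350., 274.]), 0.63)]
plain_flask [(array([319., 171.]), 0.78)]
{'clock': 0.7, 'joints': array([ 1.1,  0.3,  1.6, -0. ,  1.3, -0. ]), 'qvel': array([ 0., -0.,  0.,  0., -0., -0.]), 'effort': array([ -0. , -50.2, -35.7,   0.1,   0. ,   0. ]), 'position': array([271.4, 618. , 249.8]), 'tcp_rot': array([-0. ,  0.8,  0.5,  0. ]), 'force': array([ 1.1, -0.7, -0.2]), 'ft_torque': array([ 0., -0.,  0.]), 'grip_width': 1.0036560453531154}
```

View pics/top0.png

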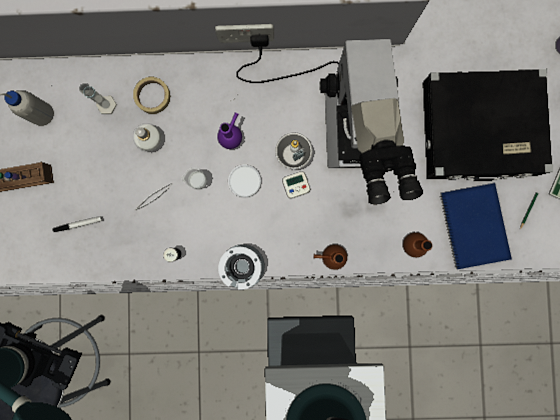

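View pics/side0.png

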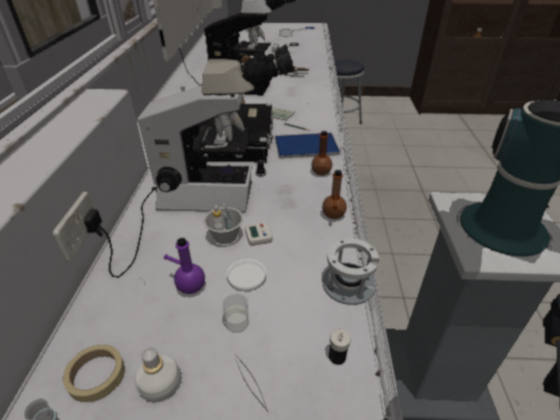

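```bash
python3 - <<'E'
from h import *
p=np.load('p_top.npy')[:,:,::-1]; s=np.load('p_side.npy')[:,:,::-1]
a=cv2.resize(p[225:295,205:445],None,fx=3.3,fy=3.3,interpolation=cv2.INTER_CUBIC)
b=cv2.resize(s[120:310,290:400],None,fx=1.8,fy=1.8,interpolation=cv2.INTER_CUBIC)
c=np.zeros((a.shape[0]+b.shape[0],a.shape[1],3),np.uint8); c[:a.shape[0]]=a; c[a.shape[0]:,:b.shape[1]]=b
cv2.imwrite('pics/crop0.png',c)
np.set_printoptions(precision=1,suppress=True)
for z in (70,): print('tip',atz('top',(314,256),z), atz('side',(334,207),z))
print('flask',atz('top',(332,253),0),atz('side',(333,212),0))
print('holder',atz('top',(242,267),0),atz('side',(349,284),0))
print('ring',atz('top',(240,269),32),atz('side',(350,274),32))
print('notch',atz('top',(231,287),90),atz('side',(379,260),90))
# depth clouds
for n in('top','side'):
    d=np.load(f'd_{n}.npy')
    for q in('flask','holder'):
        for r in ctrl.trace(n,q):
            vs,us=np.nonzero(r['pixels']); P=np.array([dep(n,(u,v),d[v,u]) for u,v in zip(us,vs) if d[v,u]>0])
            print(n,q,round(r['p'],2),np.round(r['xy']),len(P),P.min(0),P.max(0)); 
            t=P[:,2].max()
            for lo,hi in((130,150),(100,127),(80,95),(62,78),(20,40)):
                m=(P[:,2]>lo)&(P[:,2]<hi)
                if m.sum()>2: print('   ',lo,hi,m.sum(),P[m].min(0),P[m].max(0),P[m].mean(0))
E
```

```text
tip [447.6  20.7  70. ] [449.9  19.3  70. ]
flask [451.9 -32.3   0. ] [442.7 -49.4   0. ]
holder [420.9 212.7   0. ] [422.1 211.5   0. ]
ring [417.5 215.3  32. ] [423.3 210.8  32. ]
notch [376.2 233.8  90. ] [370.7 222.9  90. ]
top flask 0.65 [331. 254.] 553 [413.5 -66.9  -7.8] [476.6  21.  143.2]
    130 150 86 [431.1 -46.7 130.1] [455.6 -22.  143.2] [443.5 -34.6 136.8]
    80 95 7 [439.3 -28.8  80.1] [454.5 -11.9  94.6] [448.1 -23.1  88.5]
    62 78 72 [435.8 -31.7  62.8] [456.2  21.   77.8] [447.3  -2.3  72.7]
    20 40 54 [413.5 -66.9  26.8] [476.6  -1.9  39.9] [452.7 -27.7  35.4]
top flask 0.55 [227. 133.] 556 [741.8 203.2  -4.6] [827.  267.6 143.7]
    130 150 84 [761.  224.9 130. ] [788.9 250.2 143.7] [774.4 235.4 136.8]
    100 127 18 [762.6 223.1 100.1] [779.5 246.4 126.9] [767.  233.  111.2]
    80 95 16 [762.8 219.8  80.1] [811.3 245.5  92.8] [770.1 232.3  87.4]
    62 78 70 [757.3 209.9  62.9] [827.  243.7  77.4] [799.5 222.9  71.6]
    20 40 61 [741.8 203.9  20.3] [804.  265.6  39.6] [755.9 227.6  34.5]
top holder 0.95 [244. 264.] 1599 [368.2 155.   -2.2] [481.  277.5  9
[... 786 characters left out ...]
4 -20.7 144.7] [444.6 -31.  138. ]
    100 127 84 [432.1 -36.9 100.1] [456.2 -21.1 126.1] [445.2 -27.3 113.8]
    80 95 44 [433.1 -37.8  80.2] [456.5 -21.5  94.8] [445.9 -27.   88.1]
    62 78 81 [433.4 -34.2  62.1] [456.6  22.9  77.8] [446.9  -7.1  73. ]
    20 40 148 [411.7 -42.3  20.5] [476.3   1.1  39.8] [447.7 -10.6  31.5]
side holder 0.76 [350. 275.] 2610 [ 116.6 -799.6 -799.5] [483.7 272.5  94.7]
    80 95 1049 [371.9 156.3  80.1] [478.5 267.6  94.7] [426.6 216.6  89.4]
    62 78 62 [383.8 171.1  62.2] [473.6 263.2  78. ] [426.2 215.7  70.2]
    20 40 261 [400.3 168.5  20.5] [470.4 257.6  40. ] [431.3 223.7  32.3]
side holder 0.73 [263. 407.] 13 [589.2 474.5   2.6] [611.8 497.7  10.7]
```

View pics/crop0.png

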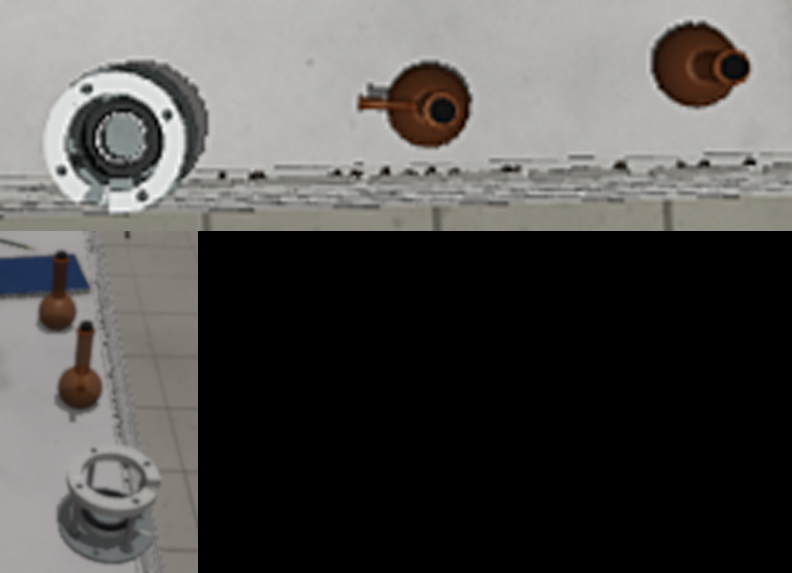

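```bash
python3 - <<'E'
from h import *
from scipy.optimize import least_squares
np.set_printoptions(precision=1,suppress=True)
for n in('top','side'):
    d=np.load(f'd_{n}.npy'); c=proj(n,(424,212,90)).astype(int)
    P=[]
    for v in range(c[1]-45,min(420,c[1]+45)):
        for u in range(c[0]-45,c[0]+45):
            if d[v,u]>0:
                q=dep(n,(u,v),d[v,u])
                if 85<q[2]<96 and np.hypot(q[0]-424,q[1]-212)<70: P.append(q)
    P=np.array(P)
    # centre: best annulus membership
    from itertools import product
    best=max(((lambda r:((r<54.5)&(r>37.5)).sum()-0*r.sum())(np.hypot(P[:,0]-x,P[:,1]-y)),-abs(x-424)-abs(y-212),x,y) for x,y in product(np.arange(412,436,.5),np.arange(202,224,.5)))
    S=[(x,y) for x,y in product(np.arange(412,436,.5),np.arange(202,224,.5)) if (lambda r:((r<54.5)&(r>37.5)).sum())(np.hypot(P[:,0]-x,P[:,1]-y))>=best[0]-1]
    C=np.mean(S,0);print(n,len(P),best,C,P[:,2].mean())
    a=np.degrees(np.arctan2(P[:,1]-C[1],P[:,0]-C[0]))%360
    h=np.histogram(a,bins=np.arange(0,361,5))[0]; print(h[20:60],'from 100deg')
# flask
for n in('top','side'):
    d=np.load(f'd_{n}.npy'); c=proj(n,(446,-10,80)).astype(int); P=[]
    for v in range(c[1]-50,c[1]+50):
        for u in range(c[0]-50,c[0]+50):
            if d[v,u]>0:
                q=dep(n,(u,v),d[v,u])
                if np.hypot(q[0]-446,q[1]+10)<80: P.append(q)
    P=np.array(P)
    def fit(m,r,g):
        Q=P[m]; f=least_squares(lambda t:np.hypot(Q[:,0]-t[0],Q[:,1]-t[1])-r,g,loss='soft_l1'); return f.x,m.sum()
    z=P[:,2]
    print(n,'stopper top',P[(z>139)].mean(0),(z>139).sum(),'neck',fit((z>85)&(z<125),12,(445,-34)))
    m=(z>64)&(z<80)&(P[:,1]>-15)
    Q=P[m]; A=np.polyfit(Q[:,1],Q[:,0],1); print('arm',m.sum(),Q.min(0),Q.max(0),Q.mean(0),'slope dx/dy',A)
    m=(z>15)&(z<66)
    Q=P[m&(np.hypot(P[:,0]-446,P[:,1]+34)<38)]; f=least_squares(lambda t:np.linalg.norm(Q-[t[0],t[1],29],axis=1)-34,(445,-34),loss='soft_l1');print('bulb',f.x,len(Q))
E
```

```text
Traceback (most recent call last):
  File "h.py", line 11, in dep
    o,r=ray(n,uv); return o+r*d
        ~~~^^^^^^
  File "h.py", line 6, in ray
    c=ctrl.camera_info(n);K=np.array(c['K']);T=np.array(c['world_from_camera'])
ValueError: time passes only in moves, steps and waits
```

```bash
sed -i 's/^from cell import ctrl/from cell import ctrl\nimport functools\n@functools.lru_cache\ndef ci(n):\n    return ctrl.camera_info(n)/; s/c=ctrl.camera_info(n)/c=ci(n)/' h.py; cat > an.py <<'E'
from h import *
from scipy.optimize import least_squares
from itertools import product
np.set_printoptions(precision=1,suppress=True)
def cloud(n,ctr,w,rad):
    d=np.load(f'd_{n}.npy'); c=proj(n,ctr).astype(int); P=[]
    for v in range(max(0,c[1]-w),min(420,c[1]+w)):
        for u in range(max(0,c[0]-w),min(560,c[0]+w)):
            if d[v,u]>0:
                q=dep(n,(u,v),d[v,u])
                if np.hypot(q[0]-ctr[0],q[1]-ctr[1])<rad: P.append(q)
    return np.array(P)
E
cat > a1.py <<'E'
from an import *
for n in('top','side'):
    P=cloud(n,(424,212,90),45,70); P=P[(P[:,2]>85)&(P[:,2]<96)]
    G=list(product(np.arange(412,436,.5),np.arange(202,224,.5)))
    N=[(lambda r:((r<54.5)&(r>37.5)).sum())(np.hypot(P[:,0]-x,P[:,1]-y)) for x,y in G]
    C=np.mean([g for g,k in zip(G,N) if k>=max(N)-1],0);print(n,len(P),max(N),C,P[:,2].mean())
    a=np.degrees(np.arctan2(P[:,1]-C[1],P[:,0]-C[0]))%360
    print(np.histogram(a,bins=np.arange(0,361,5))[0][20:60],'from 100deg')
for n in('top','side'):
    P=cloud(n,(446,-10,80),50,80); z=P[:,2]
    def fit(m,r,g):
        Q=P[m]; f=least_squares(lambda t:np.hypot(Q[:,0]-t[0],Q[:,1]-t[1])-r,g,loss='soft_l1'); return f.x,m.sum()
    print(n,'stopper top',P[(z>139)].mean(0),(z>139).sum(),'neck',fit((z>85)&(z<125),12,(445,-34)))
    m=(z>64)&(z<80)&(P[:,1]>-15)
    Q=P[m]; A=np.polyfit(Q[:,1],Q[:,0],1); print('arm',m.sum(),Q.min(0),Q.max(0),Q.mean(0),'slope dx/dy',A)
    m=(z>15)&(z<66)
    Q=P[m&(np.hypot(P[:,0]-446,P[:,1]+34)<38)]; f=least_squares(lambda t:np.linalg.norm(Q-[t[0],t[1],29],axis=1)-34,(445,-34),loss='soft_l1');print('bulb',f.x,len(Q))
E
python3 a1.py
```

```text
top 640 639 [424.7 212.3] 89.13408615587274
[10 11 11 10 10 11 10 10  9  8  0  0  0  0  1 11  9  8 10  8 10 11 10 10
 10 10  7  8 11  9  9  9 11 10  8 10  9  9 10  8] from 100deg
side 896 860 [424.8 212. ] 90.70828680983688
[17 14 14 17 12 15 12 16 12 12  3  0  0  2 10 17 11 11 12 13 13 13 11 13
 11 14 10 15 12 14 11 12 13 14 13 11 14 11 10 15] from 100deg
top stopper top [444.6 -34.9 141.1] 33 neck (array([444. , -34.9]), np.int64(6))
arm 61 [441.5 -14.9  66.9] [455.4  23.4  78.7] [447.8   5.5  73.1] slope dx/dy [  0.1 447.1]
bulb [443.7 -34.9] 361
side stopper top [444.3 -33.5 142.9] 36 neck (array([444.2, -36.3]), np.int64(124))
arm 48 [443.2 -14.6  67.5] [455.2  22.9  78.6] [448.6   7.7  74.4] slope dx/dy [  0.1 448. ]
bulb [444.2 -36.4] 401
```

```bash
cat >> h.py <<'E'
from scipy.spatial.transform import Rotation as R
def tool():
    s=ctrl.observe(); q=s['tcp_rot']; M=R.from_quat([q[1],q[2],q[3],q[0]]).as_matrix(); return s,M
def goto(x,y,z,yaw=None):
    s,M=tool(); e=M.T@(np.array([x,y,z])-s['position'])/10
    cy=np.degrees(np.arctan2(M[1,0],M[0,0]))
    print('clock',round(s['clock'],2),'pos',np.round(s['position'],1),'toolx yaw',round(cy,2),'tilt',np.round(M[:,2],4),'shift cm',np.round(e,2),'j',np.round(s['joints'],2),'F',np.round(s['force'],1),'w',round(s['grip_width'],3))
    if yaw is not None: print('roll needed',round(-((yaw-cy+180)%360-180),2))
E
cat > a2.py <<'E'
from an import *
import sys
# arm yaw & notch yaw more finely
for n in('top','side'):
    P=cloud(n,(446,-10,80),50,80); z=P[:,2]
    x0,y0=444.2,-35.3
    m=(z>64)&(z<80)&(P[:,1]>-15); Q=P[m]
    a=np.degrees(np.arctan2(Q[:,1]-y0,Q[:,0]-x0)); print(n,'arm ang',np.median(a),a.mean(),a.std())
    P=cloud(n,(424,212,90),45,70); P=P[(P[:,2]>84)&(P[:,2]<97)]
    a=np.degrees(np.arctan2(P[:,1]-212.2,P[:,0]-424.7))%360; a=np.sort(a[(a>120)&(a<200)]); i=np.argsort(np.diff(a))[-3:]; print('gaps',[(a[k],a[k+1]) for k in i])
    r=np.hypot(P[:,0]-424.7,P[:,1]-212.2); w=P[(r>36)&(r<56)]; a=np.array([424.7,212.2]);
    # fit notch angle: min count in strip of half width 10
    best=[]
    for t in np.arange(145,180,.5):
        u=np.array([np.cos(np.radians(t)),np.sin(np.radians(t))]); D=w[:,:2]-a; best.append((((D@u>38)&(abs(D@[-u[1],u[0]])<8.5)).sum(),t))
    mn=min(best)[0]; print('notch',mn,[t for c,t in best if c<=mn+1])
goto(444.2,-35.3,210,90)
E
python3 a2.py
```

```text
top arm ang 84.92264868860241 85.18595661257065 4.59017115935577
gaps [(np.float64(178.8963042780798), np.float64(180.9152217475797)), (np.float64(175.82725041243364), np.float64(178.30072099290211)), (np.float64(149.40530016684139), np.float64(174.42519403926474))]
notch 0 [np.float64(161.0), np.float64(161.5), np.float64(162.0), np.float64(162.5)]
side arm ang 84.13714954851626 84.05887450421956 4.499905062455929
gaps [(np.float64(170.01165946338602), np.float64(172.7693308131452)), (np.float64(152.15533593936019), np.float64(155.02844041716278)), (np.float64(155.02844041716278), np.float64(169.66674501925738))]
notch 2 [np.float64(160.5), np.float64(161.0), np.float64(161.5)]
clock 0.9 pos [271.4 618.  249.7] toolx yaw 66.29 tilt [ 0.  0. -1.] shift cm [-52.9  42.1   4. ] j [ 1.1  0.3  1.6 -0.   1.3 -0. ] F [ 0.4 -0.2 -0.3] w 1.0
roll needed -23.71
```

Call:
move_arm(series=[[0, -4.4, 3.5, 0.3, 0], [0, -4.4, 3.5, 0.3, 0], [0, -4.4, 3.5, 0.3, 0], [0, -4.4, 3.5, 0.3, 0], [0, -4.4, 3.5, 0.3, 0], [0, -4.4, 3.5, 0.3, 0], [0, -4.4, 3.5, 0.3, 0], [0, -4.4, 3.5, 0.3, 0]], force=40)

```text
clock: 1.9
position: [386.5, 181.5, 226.1]
tcp_rot: [0.0, 0.837, 0.547, 0.001]
force: [0.1, 0.5, -0.2]
grip_width: 1.005
```

Call:
move_arm(series=[[0, -4.4, 3.5, 0.3, 0], [0, -4.4, 3.5, 0.3, 0], [0, -4.4, 3.5, 0.3, 0], [0, -4.4, 3.5, 0.3, 0], [0, 0, 0, 0, 10], [0, 0, 0, 0, 10], [0, 0, 0, 0, 10], [0, 0, 0, 0, 10]])

```text
clock: 2.9
position: [443.7, -34.5, 213.9]
tcp_rot: [0.0, 0.974, 0.224, 0.0]
force: [-1.2, -0.2, 0.1]
grip_width: 1.001
```

Call:
move_arm(series=[[0, 0, 0, 0, 10], [0, 0, 0, 0, 10], [0, 0, 0, 0, 0], [0, 0, 0, 0, 0], [0, 0, 0, 0, 0], [0, 0, 0, 0, 0], [0, 0, 0, 0, 0], [0, 0, 0, 0, 0]])

```text
clock: 3.9
position: [443.7, -34.3, 213.7]
tcp_rot: [-0.0, 0.998, 0.055, -0.0]
force: [-0.4, 0.7, 0.8]
grip_width: 1.002
```

```bash
python3 -c "
from h import *
goto(444.2,-35.3,102,6)
grab('side','side1.png');grab('top','top1.png')"; cat >v.py <<'E'
E
python3 - <<'E'
import cv2,numpy as np
a=cv2.imread('pics/side1.png')[60:330,230:470];b=cv2.imread('pics/top1.png')[180:315,200:440]
c=np.vstack([cv2.resize(b,None,fx=1.5,fy=1.5),a[:, :240].repeat(1,0) if 0 else cv2.resize(a,(360,405))]);cv2.imwrite('pics/c1.png',c[:600])
E
```

```text
clock 3.9 pos [443.7 -34.3 213.7] toolx yaw 6.31 tilt [-0.  0. -1.] shift cm [ 0.04  0.11 11.17] j [-0.13 -0.16  2.11  0.    1.18 -0.24] F [-0.4  0.7  0.8] w 1.002
roll needed 0.31
```

View pics/c1.png

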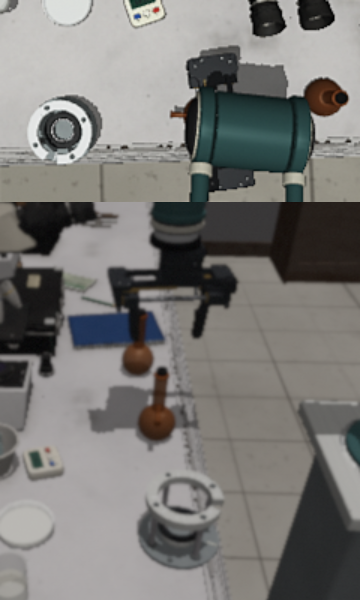

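Call:
move_arm(series=[[0, 0, 0.1, 2, 0], [0, 0, 0, 2, 0], [0, 0, 0, 2, 0], [0, 0, 0, 2, 0], [0, 0, 0, 2, 0], [0, 0, 0, 1.2, 0], [0, 0, 0, 0, 0], [0, 0, 0, 0, 0]])

```text
clock: 5.0
position: [444.4, -35.4, 102.4]
tcp_rot: [0.0, 0.998, 0.055, 0.001]
force: [0.4, -0.6, 0.4]
grip_width: 1.0
```

Call:
move_arm(series=[[0.3, 0, 0, 0, 0], [0.5, 0, 0, 0, 0], [0.7, 0, 0, 0, 0], [0.9, 0, 0, 0, 0], [1, 0, 0, 0, 0], [1, 0, 0, 0, 0], [1, 0, 0, 0, 0], [1, 0, 0, 0, 0]], force=40)

```text
clock: 6.0
position: [443.6, -35.3, 101.6]
tcp_rot: [-0.0, 0.998, 0.055, -0.0]
force: [-1.6, -0.7, 0.2]
grip_width: 0.294
```

```bash
python3 -c "
from h import *
goto(444.2,-35.3,212)
p,d=grab('side','side2.png')
c=proj('side',(444,-35,100)).astype(int); cv2.imwrite('pics/c2.png',cv2.resize(p[c[1]-90:c[1]+90,c[0]-90:c[0]+90,::-1],None,fx=3,fy=3))"
```

```text
clock 6.0 pos [443.6 -35.3 101.6] toolx yaw 6.29 tilt [-4.e-04 -0.e+00 -1.e+00] shift cm [ 6.000e-02  1.000e-02 -1.104e+01] j [-0.14 -0.03  2.22 -0.    0.95 -0.25] F [-1.6 -0.7  0.2] w 0.294
```

View pics/c2.png

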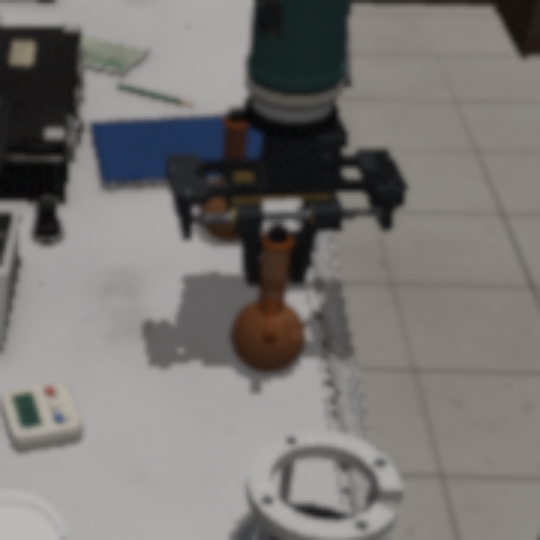

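Call:
move_arm(series=[[1, 0, 0, 0, 0], [1, 0, 0, -0.5, 0], [1, 0, 0, -2, 0], [1, 0, 0, -2.5, 0], [1, 0, 0, -2.5, 0], [1, 0, 0, -2.5, 0], [1, 0, 0, -2, 0], [1, 0, 0, 0, 0]])

```text
clock: 7.05
position: [445.1, -35.4, 223.5]
tcp_rot: [0.0, 0.998, 0.055, 0.002]
force: [0.6, -0.7, -2.2]
grip_width: 0.293
```

```bash
python3 -c "
from h import *
goto(424.7,212.2,232,83.3)
p,d=grab('side','side3.png')
c=proj('side',(444,-35,200)).astype(int); cv2.imwrite('pics/c3.png',cv2.resize(p[c[1]-90:c[1]+90,c[0]-90:c[0]+90,::-1],None,fx=3,fy=3))"
```

```text
clock 7.05 pos [445.1 -35.4 223.5] toolx yaw 6.29 tilt [ 4.1e-03 -5.0e-04 -1.0e+00] shift cm [  0.69 -24.84  -0.87] j [-0.14 -0.16  2.1   0.    1.2  -0.25] F [ 0.6 -0.7 -2.2] w 0.293
roll needed -77.01
```

View pics/c3.png

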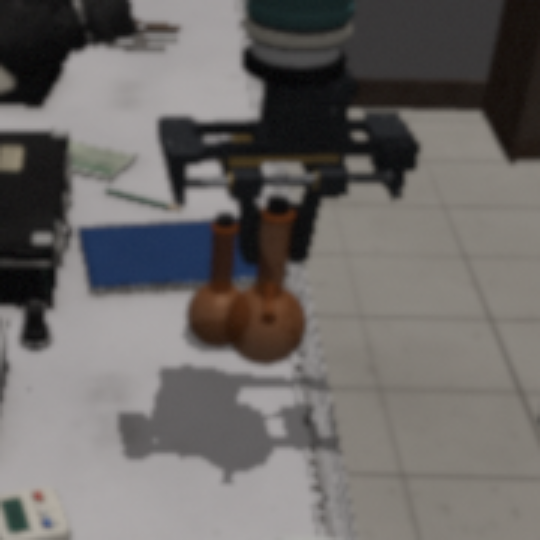

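Call:
move_arm(series=[[1, 0.1, -2, -0.1, 0], [1, 0.1, -3.8, -0.1, 0], [1, 0.1, -3.8, -0.1, 0], [1, 0.1, -3.8, -0.1, 0], [1, 0.1, -3.8, -0.1, 0], [1, 0.1, -3.8, -0.1, 0], [1, 0.1, -3.8, -0.1, 0], [1, 0, 0, -0.1, 0]])

```text
clock: 8.1
position: [422.4, 213.7, 228.1]
tcp_rot: [0.0, 0.998, 0.057, -0.001]
force: [0.8, -0.4, -1.7]
grip_width: 0.292
```

Call:
move_arm(series=[[1, 0, 0, 0, -8.5], [1, 0, 0, 0, -10], [1, 0, 0, 0, -10], [1, 0, 0, 0, -10], [1, 0, 0, 0, -10], [1, 0, 0, 0, -10], [1, 0, 0, 0, -10], [1, 0, 0, 0, -8.5]])

```text
clock: 9.1
position: [423.0, 210.6, 228.4]
tcp_rot: [-0.0, 0.746, 0.666, -0.001]
force: [0.6, 0.5, -1.8]
grip_width: 0.291
```

Call:
move_arm(series=[[1, 0, 0, 0, 0], [1, 0, 0, 0, 0], [1, 0, 0, 0, 0], [1, 0, 0, 0, 0], [1, 0, 0, 0, 0], [1, 0, 0, 0, 0], [1, 0, 0, 0, 0], [1, 0, 0, 0, 0]])

```text
clock: 10.1
position: [423.6, 212.0, 229.7]
tcp_rot: [0.0, 0.747, 0.665, 0.0]
force: [-0.6, -0.8, -1.5]
grip_width: 0.294
```

```bash
cat > a3.py <<'E'
from an import *
import sys
zt=float(sys.argv[1]); tag=sys.argv[2]
s,M=tool(); x,y,z=s['position']; goto(424.7,212.2,zt,83.3)
zb=z-102  # nominal underside
for n in('side','top'):
    p,d=grab(n,f'{n}{tag}.png')
    P=cloud(n,(x,y,zb+50),110,75)
    c=proj(n,(x,y,zb+50)).astype(int)
    cv2.imwrite(f'pics/c{n}{tag}.png',cv2.resize(p[max(0,c[1]-80):c[1]+80,max(0,c[0]-80):c[0]+80,::-1],None,fx=3.5,fy=3.5,interpolation=cv2.INTER_CUBIC))
    h=P[:,2]-zb
    Q=P[(h>5)&(h<62)&(np.hypot(P[:,0]-x,P[:,1]-y)<40)&(P[:,2]>100 if zb>95 else True)]
    if len(Q)>20:
        f=least_squares(lambda t:np.linalg.norm(Q-t,axis=1)-34,(x,y,zb+29),loss='soft_l1'); print(n,'bulb',f.x,len(Q),'underside z',f.x[2]-29)
    r=np.hypot(P[:,0]-x,P[:,1]-y); m=(h>62)&(h<80)&(r>20)&(r<62); Q=P[m]
    if len(Q)>3:
        a=np.degrees(np.arctan2(Q[:,1]-y,Q[:,0]-x))%360; k=(a>120)&(a<210); print('arm ang',np.median(a[k]),a[k].mean(),k.sum(),'rmax',r[m][k].max(),'z',Q[k][:,2].min(),Q[k][:,2].max())
    t=ctrl.landmark_of(n,'side_arm_tip'); print(n,'tip',[(np.round(q['xy']),round(q['p'],2),atz(n,q['xy'],zb+70)) for q in t if q['p']>.3])
E
python3 a3.py 200 4
```

```text
clock 10.1 pos [423.6 212.  229.7] toolx yaw 83.29 tilt [ 0.  0. -1.] shift cm [0.  0.1 3. ] j [ 0.4 -0.1  2.  -0.   1.2 -1. ] F [-0.6 -0.8 -1.5] w 0.294
roll needed -0.01
side bulb [424.4 210.6 158.1] 804 underside z 129.10828348070086
arm ang 156.83714022225018 157.24418286616816 109 rmax 57.15921936992164 z 195.25517677377968 206.4929927537795
side tip [(array([162., 258.]), 0.79, array([772.2, 341.4, 197.7])), (array([387., 224.]), 0.77, array([373.6, 234.7, 197.7])), (array([245., 276.]), 0.64, array([626. , 376.2, 197.7])), (array([357., 241.]), 0.58, array([435.3, 283.9, 197.7]))]
top tip [(array([235., 110.]), 0.7, array([800. , 202.2, 197.7])), (array([415., 244.]), 0.68, array([ 472. , -205.5,  197.7]))]
```

View pics/cside4.png

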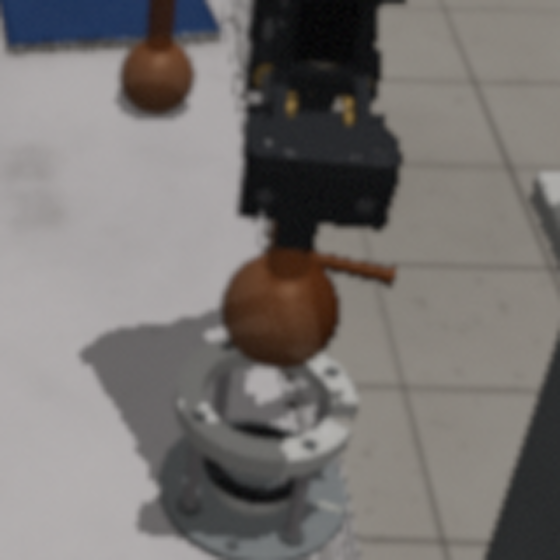

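View pics/ctop4.png

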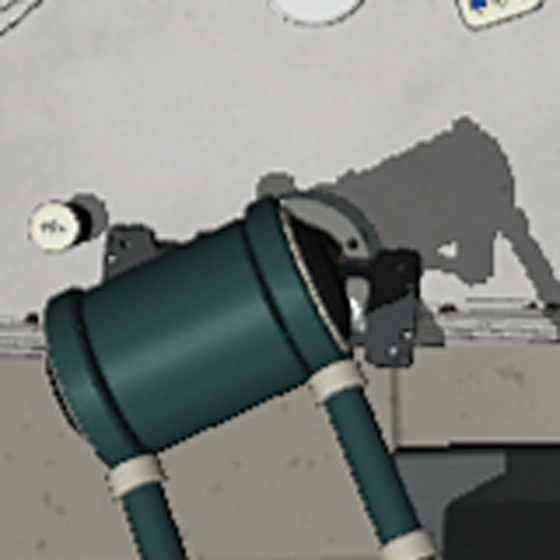

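```bash
cat > a4.py <<'E'
from an import *
def cyl(n,x,y,zc,lo,hi):
    P=cloud(n,(x,y,zc),110,75); a=np.degrees(np.arctan2(P[:,1]-y,P[:,0]-x))%360; r=np.hypot(P[:,0]-x,P[:,1]-y)
    Q=P[(abs(P[:,2]-zc)<9)&(r>18)&(r<50)&(a>lo)&(a<hi)]
    def res(t):
        u=np.array([np.cos(t[0]),np.sin(t[0])]); D=Q[:,:2]-[x,y]
        return np.hypot(D@[-u[1],u[0]],Q[:,2]-t[1])-5
    f=least_squares(res,(np.radians((lo+hi)/2),zc),loss='soft_l1'); return np.degrees(f.x[0]),f.x[1],len(Q),np.sqrt(np.mean(f.fun**2)), f.jac.shape
if __name__=='__main__':
    for (x,y) in((423.6,212),(424.4,211)): print(cyl('side',x,y,198,125,200))
    import shutil
E
python3 a4.py
python3 - <<'E'
import sys; sys.path.insert(0,'.')
E
```

```text
(np.float64(162.10012364811158), np.float64(199.78781090003076), 91, np.float64(1.2328320051493922), (91, 2))
(np.float64(160.91064115044136), np.float64(199.80323804135654), 91, np.float64(1.1589705912660233), (91, 2))
```

Call:
move_arm(series=[[1, 0.08, 0.08, 0, 0], [1, 0, 0, 0.5, 0], [1, 0, 0, 1, 0], [1, 0, 0, 1, 0], [1, 0, 0, 1, 0], [1, 0, 0, 1, 0], [1, 0, 0, 1, 0], [1, 0, 0, 0, 0]])

```text
clock: 11.3
position: [423.7, 212.4, 173.5]
tcp_rot: [-0.0, 0.747, 0.665, -0.001]
force: [-0.2, -0.0, -2.2]
grip_width: 0.293
```

Call:
move_arm(series=[[1, 0, 0, 0.5, 0], [1, 0, 0, 0.5, 0], [1, 0, 0, 0.5, 0], [1, 0, 0, 0.5, 0], [1, 0, 0, 0.5, 0], [1, 0, 0, 0.5, 0], [1, 0, 0, 0.3, 0], [1, 0, 0, 0, 0]])

```text
clock: 12.3
position: [424.2, 212.6, 141.4]
tcp_rot: [-0.0, 0.747, 0.665, -0.0]
force: [0.2, -0.3, -2.0]
grip_width: 0.297
```

```bash
python3 a3.py 131 5; python3 - <<'E'
from a4 import *
s,M=tool();x,y,z=s['position']; print(cyl('side',x,y,z-32,125,200))
E
```

```text
clock 12.3 pos [424.2 212.6 141.4] toolx yaw 83.29 tilt [-0. -0. -1.] shift cm [-0.   0.1  1. ] j [ 0.4 -0.   2.1  0.   1.  -1. ] F [ 0.2 -0.3 -2. ] w 0.297
roll needed -0.01
side bulb [425.4 210.6  70.6] 529 underside z 41.60157493970402
arm ang 157.44141910951186 157.58090430630082 92 rmax 56.61486532743303 z 107.90710322013183 117.78209284662898
side tip [(array([167., 257.]), 0.95, array([805.2, 252.2, 109.4])), (array([380., 256.]), 0.82, array([372. , 232. , 109.4]))]
top tip [(array([237., 110.]), 0.84, array([823.7, 206.2, 109.4]))]
(np.float64(163.0404696051082), np.float64(111.34707419153656), 77, np.float64(1.0072657297736425), (77, 2))
```

View pics/cside5.png

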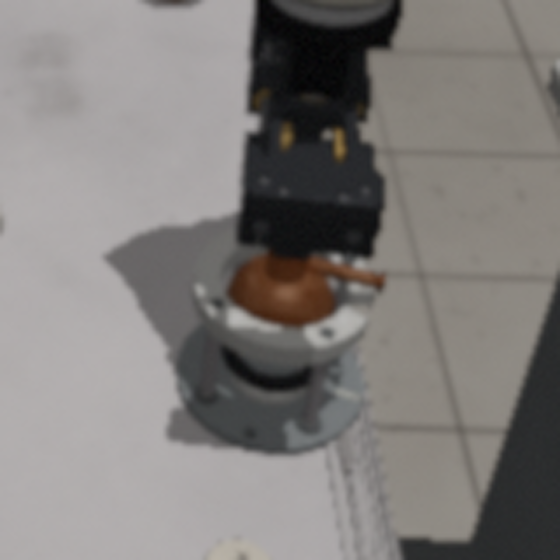

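Call:
move_arm(series=[[1, 0, 0, 0.3, 0], [1, 0, 0, 0.3, 0], [1, 0, 0, 0.3, 0], [1, 0, 0, 0.2, 0], [1, 0, 0, 0.1, 0], [1, 0, 0, 0.1, 0], [1, 0, 0, 0, 0], [1, 0, 0, 0, 0]], force=50)

```text
clock: 13.5
position: [424.7, 212.8, 129.0]
tcp_rot: [0.0, 0.747, 0.665, 0.0]
force: [-1.4, -0.4, 2.8]
grip_width: 0.287
```

```bash
python3 a3.py 116 6; python3 - <<'E'
from a4 import *
s,M=tool();x,y,z=s['position']; print(cyl('side',x,y,z-32,125,200))
E
```

```text
clock 13.5 pos [424.7 212.8 129. ] toolx yaw 83.29 tilt [ 0.  0. -1.] shift cm [-0.1  0.   1.3] j [ 0.4 -0.   2.1  0.   1.  -1. ] F [-1.4 -0.4  2.8] w 0.287
roll needed -0.01
side bulb [425.5 211.4  57.4] 365 underside z 28.358640482357337
arm ang 154.73809705693515 152.68637144633794 189 rmax 56.77389536739394 z 89.09153088293351 106.18205549029244
side tip [(array([382., 260.]), 0.85, array([366.3, 230.3,  97. ])), (array([163., 256.]), 0.71, array([819.6, 238.9,  97. ]))]
(np.float64(150.9120352256459), np.float64(96.31656387041379), 137, np.float64(8.630124915135655), (137, 2))
  return _methods._mean(a, axis=axis, dtype=dtype,
  ret = ret.dtype.type(ret / rcount)
a3.py:17: RuntimeWarning: Mean of empty slice.
  a=np.degrees(np.arctan2(Q[:,1]-y,Q[:,0]-x))%360; k=(a>120)&(a<210); print('arm ang',np.median(a[k]),a[k].mean(),k.sum(),'rmax',r[m][k].max(),'z',Q[k][:,2].min(),Q[k][:,2].max())
Traceback (most recent call last):
  File "a3.py", line 17, in <module>
    a=np.degrees(np.arctan2(Q[:,1]-y,Q[:,0]-x))%360; k=(a>120)&(a<210); print('arm ang',np.median(a[k]),a[k].mean(),k.sum(),'rmax',r[m][k].max(),'z',Q[k][:,2].min(),Q[k][:,2].max())
                                                                                                                                   ~~~~~~~~~~~^^
ValueError: zero-size array to reduction operation maximum which has no identity
```

View pics/cside6.png

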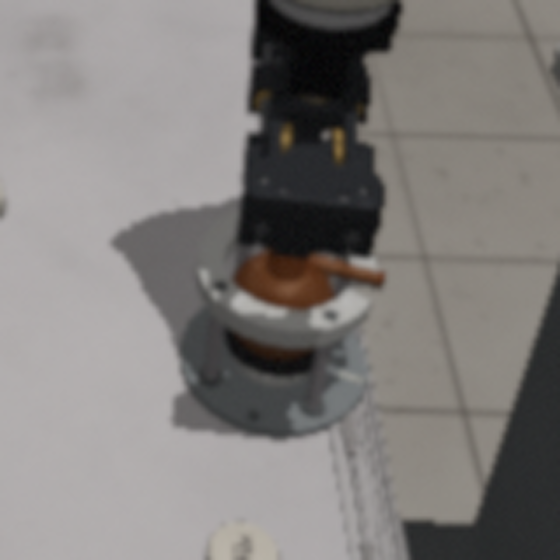

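Call:
move_arm(series=[[1, 0, 0, 0.1, 0], [1, 0, 0, 0.1, 0], [1, 0, 0, 0.1, 0], [1, 0, 0, 0.1, 0], [1, 0, 0, 0.1, 0], [1, 0, 0, 0.1, 0], [1, 0, 0, 0, 0], [1, 0, 0, 0, 0]])

```text
clock: 14.65
position: [424.6, 212.7, 122.9]
tcp_rot: [0.0, 0.747, 0.665, 0.0]
force: [-1.1, -0.5, 5.5]
grip_width: 0.29
```

```bash
python3 - <<'E'
from h import *
goto(424.7,212.2,116,83.3)
p,d=grab('side','side7.png')
c=(350,250); cv2.imwrite('pics/c7.png',cv2.resize(p[c[1]-55:c[1]+65,c[0]-60:c[0]+60,::-1],None,fx=5,fy=5,interpolation=cv2.INTER_CUBIC))
E
```

```text
clock 14.65 pos [424.6 212.7 122.9] toolx yaw 83.29 tilt [ 3.e-04  1.e-04 -1.e+00] shift cm [-0.05  0.01  0.69] j [ 0.41  0.    2.15 -0.    0.99 -1.04] F [-1.1 -0.5  5.5] w 0.29
roll needed -0.01
```

View pics/c7.png

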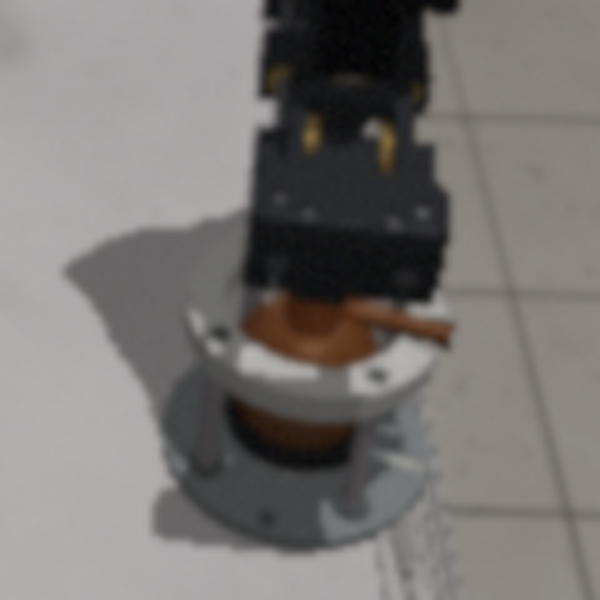

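Call:
move_arm(series=[[1, 0, 0, 0.1, 0], [1, 0, 0, 0.1, 0], [1, 0, 0, 0.1, 0], [1, 0, 0, 0.1, 0], [1, 0, 0, 0.1, 0], [1, 0, 0, 0.1, 0], [1, 0, 0, 0.1, 0], [1, 0, 0, 0, 0]])

```text
clock: 15.7
position: [425.0, 212.8, 116.5]
tcp_rot: [0.0, 0.747, 0.665, 0.0]
force: [-1.6, -1.3, 8.5]
grip_width: 0.289
```

Call:
move_arm(series=[[1, 0, 0, 0, 0], [1, 0, 0, 0, 0], [1, 0, 0, 0, 0], [1, 0, 0, 0, 0], [1, 0, 0, 0, 0], [1, 0, 0, 0, 0], [1, 0, 0, 0, 0], [1, 0, 0, 0, 0]])

```text
clock: 16.7
position: [425.1, 212.8, 116.6]
tcp_rot: [0.0, 0.747, 0.665, 0.001]
force: [-1.0, -2.0, 7.7]
grip_width: 0.29
```

```bash
python3 - <<'E'
from an import *
goto(424.7,212.2,116,83.3)
p,d=grab('side','side8.png')
c=(350,250); cv2.imwrite('pics/c8.png',cv2.resize(p[c[1]-55:c[1]+65,c[0]-60:c[0]+60,::-1],None,fx=5,fy=5,interpolation=cv2.INTER_CUBIC))
s,M=tool();x,y,z=s['position'];zb=z-102
P=cloud('side',(424.7,212.2,60),80,60)
r=np.hypot(P[:,0]-424.7,P[:,1]-212.2)
Q=P[(r<36)&(P[:,2]<70)&(P[:,2]>22)&(r<34.5)]
f=least_squares(lambda t:np.linalg.norm(Q-t,axis=1)-34,(x,y,zb+29),loss='soft_l1');print('bulb',f.x,len(Q),'under',f.x[2]-29)
p0=np.array(p).astype(int); 
print([ (np.round(q['xy']),round(q['p'],2)) for q in ctrl.landmark_of('side','side_arm_tip')],proj('side',(424.7+58*np.cos(np.radians(161.5)),212.2+58*np.sin(np.radians(161.5)),zb+70)))
rt=[(q['xy'],q['p']) for q in ctrl.landmark_of('side','ring_top')]; print(rt, proj('side',(424.7,212.2,32)),proj('side',(424.7,212.2,18)))
E
```

```text
clock 16.7 pos [425.1 212.8 116.6] toolx yaw 83.3 tilt [ 0.  0. -1.] shift cm [-0.1 -0.   0.1] j [ 0.4  0.   2.1 -0.   1.  -1. ] F [-1.  -2.   7.7] w 0.29
roll needed -0.0
bulb [425.3 211.1  44.7] 189 under 15.724392138796894
[(array([378., 264.]), 0.72), (array([164., 258.]), 0.72)] [379.6 264.5]
[([349.4, 277.0], 0.57)] [349.4 274.4] [348.7 278.8]
```

View pics/c8.png

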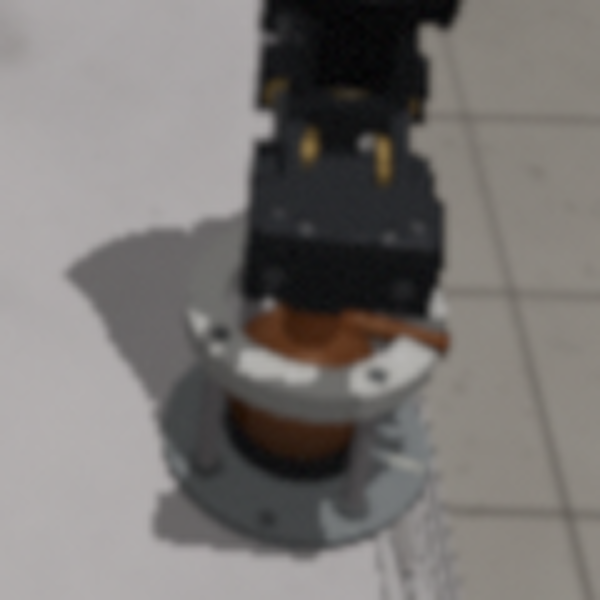

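Call:
move_arm(series=[[1, 0, 0, 0.05, 0], [1, 0, 0, 0.05, 0], [1, 0, 0, 0.05, 0], [1, 0, 0, 0, 0], [1, 0, 0, 0, 0], [1, 0, 0, 0, 0], [1, 0, 0, 0, 0], [1, 0, 0, 0, 0]])

```text
clock: 17.85
position: [425.2, 212.8, 115.2]
tcp_rot: [0.0, 0.747, 0.665, 0.001]
force: [-1.2, -1.9, 8.8]
grip_width: 0.288
```

```bash
python3 -c "
from h import *
goto(424.7,212.2,116,83.3)"
```

```text
clock 17.85 pos [425.2 212.8 115.2] toolx yaw 83.3 tilt [ 1.4e-03  3.0e-04 -1.0e+00] shift cm [-0.07 -0.04 -0.08] j [ 0.41  0.01  2.15 -0.    0.97 -1.04] F [-1.2 -1.9  8.8] w 0.288
roll needed -0.0
```

Call:
move_arm(series=[[1, 0, 0, 0.05, 0], [1, 0, 0, 0.05, 0], [1, 0, 0, 0, 0], [1, 0, 0, 0, 0], [1, 0, 0, 0, 0], [1, 0, 0, 0, 0], [1, 0, 0, 0, 0], [1, 0, 0, 0, 0]])

```text
clock: 18.85
position: [425.4, 212.9, 114.6]
tcp_rot: [0.001, 0.747, 0.665, 0.001]
force: [-1.8, -1.2, 11.2]
grip_width: 0.295
```

```bash
python3 - <<'E'
from an import *
goto(424.7,212.2,116,83.3)
p,d=grab('side','side9.png')
c=(350,250); cv2.imwrite('pics/c9.png',cv2.resize(p[c[1]-55:c[1]+65,c[0]-60:c[0]+60,::-1],None,fx=5,fy=5,interpolation=cv2.INTER_CUBIC))
P=cloud('side',(424.7,212.2,60),80,60)
r=np.hypot(P[:,0]-424.7,P[:,1]-212.2)
Q=P[(r<34.5)&(P[:,2]<70)&(P[:,2]>20)]
f=least_squares(lambda t:np.linalg.norm(Q-t,axis=1)-34,(425,212,44),loss='soft_l1');print('bulb',f.x,len(Q),'under',f.x[2]-29)
print(np.histogram(P[(r>28)&(r<36)&(P[:,1]>212)&(P[:,2]<60)][:,2],bins=np.arange(0,60,3)))
goto(424.7,212.2,116,83.3)
E
```

```text
clock 18.85 pos [425.4 212.9 114.6] toolx yaw 83.3 tilt [ 0.  0. -1.] shift cm [-0.1 -0.1 -0.1] j [ 0.4  0.   2.1 -0.   1.  -1. ] F [-1.8 -1.2 11.2] w 0.295
roll needed 0.0
bulb [425.5 211.2  42.8] 212 under 13.774979175532323
(array([ 0,  1, 31, 44, 19, 49, 10,  0,  3,  9, 13, 13, 18, 22, 30, 25, 28,
       19,  3]), array([ 0,  3,  6,  9, 12, 15, 18, 21, 24, 27, 30, 33, 36, 39, 42, 45, 48,
       51, 54, 57]))
clock 18.9 pos [425.5 212.9 114.6] toolx yaw 83.3 tilt [ 0.  0. -1.] shift cm [-0.1 -0.1 -0.1] j [ 0.4  0.   2.1 -0.   1.  -1. ] F [-1.7 -2.  10.5] w 0.291
roll needed 0.0
```

View pics/c9.png

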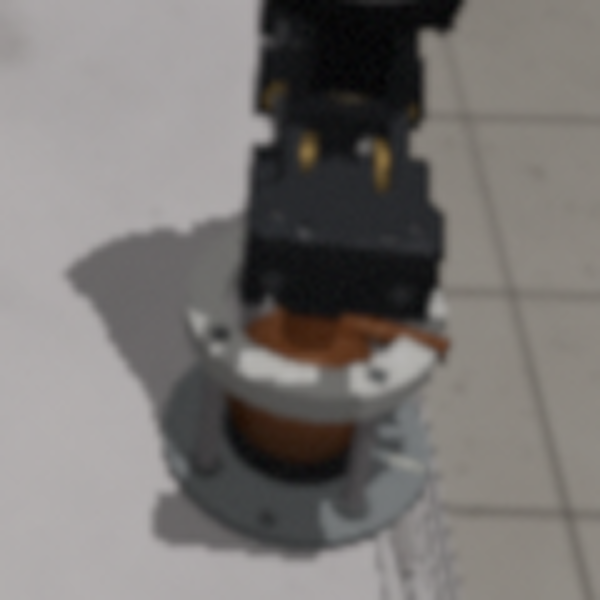

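```bash
python3 -c "
from cell import ctrl
print(ctrl.sign_off())"
```

```text
the job is handed in; nothing more can be done
None
```

The amber flask with the side arm is seated in the holder with its arm in the notch. It was handed in still gripped and pressed down, at about 19 s on the clock.

- **What I did:** I gripped the flask by its neck and lifted it. I turned it 77° so the arm pointed along the notch, at about 161.5°. Then I lowered it through the collar and pressed it straight down onto the ring.
- **How far the ring went:** The vertical force rose by about 12.5 N from the freely held flask. That matches the ring being at or next to its 16 mm stop.
- **Flask height:** The last picture puts the underside 13.8 mm above the bench, which is about 15 mm of travel. The tool's own travel gives 15 to 16 mm. Three quarters of the travel is 12 mm.
- **Arm and tilt:** The last picture shows the arm lying in the notch, and the force did not jump at 4 mm as it would if the arm had landed on the collar. The tool is pointing straight down.
- **Where checks differed:**
  - Partway through the press, force gave 12 to 13 mm of travel and position gave about 14 mm, so I pressed 2.5 mm further.
  - The raw arm angle from the side camera read about 157°, because only one side of the tube shows. A cylinder fit gave 161 to 163°. The fit made when the flask touched the ring was unusable.
  - The top camera was blocked by the robot arm throughout the placing.
- **Other objects:** I did not touch the plain flask, the purple look-alike or the other items. I took no final picture to confirm where they all stand.

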